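# Seat the pot and lock it through the guard window

### The job

Push the white pot with the blue band along its wooden lane until it stands against the rubber stop. Then reach down through the window in the yellow guard and press the red lever fully down, where it stays, without touching the guard. Only push and press: do not grip or lift anything, keep the pot upright, and leave the other things where they stand.

Things in the scene. Friction and masses are not known exactly. Their poses are not given: they have to be found in the camera images.
- pot_center (a point): Centre (half-way up) of the white barrel-shaped ceramic pot with a blue band; 62 mm high, 90 mm across at the belly (24 to 32 mm above its foot), 80 mm at the open rim, 76 mm at the foot, about 0.35 kg, loose. It stands in the lane on the plywood base, its foot 12 mm above the table.
- pot_home (a point): Where the pot's centre is when it stands home; 43 mm above the table. x axis: along the lane in the pushing direction (away from the robot), y left, z up. The stop's face is 45 mm ahead. The level lane, floor 12 mm and rail tops 40 mm above the table, is 96 mm wide between rails that run from 200 mm behind to 70 mm ahead of this point. The pot starts 75 to 125 mm short.
- window (a point): Centre of the window in the yellow guard's level top panel, on the panel's upper face, 115 mm above the table. Axes as pot_home. The opening is 82 mm (x) by 92 mm (y); the panel is 140 mm (x) by 150 mm (y), 5 mm thick, on four 10 mm corner legs with a thin bar round three sides at 62 mm. Fixed.
- lever_pad (a point): Top centre of the round red pad (38 mm across, flat middle 28 mm across) on the end of the steel lever, beneath the middle of the window. With the lever up it is 105 mm above the table (10 mm below the guard's upper face), fully down 79 mm (36 mm below it).
- lever (a joint): Angle of the lever, rad: 0 = up, 0.32 = fully down on its stop; it starts at 0 to 0.06. Its hinge lies 85 mm ahead (+x) of the pad. It is stiff (about 6 N at the pad) and stays where it is left.
- stand: The plywood base with lane, guard and lever, 290 mm (x) by 350 mm (y), 12 mm thick, screwed to the table; origin at the centre of its underside, axes as pot_home. Fixed, at a different place and angle each time. The lane lies on its right half, the guard on its left: window is 85 mm behind and 180 mm left of pot_home.
- guard: The yellow guard; origin straight below window at table height. Must not be touched.
- pot_stack: Bystander: stack of white and blue plastic pots, 74 mm across, 93 mm high; origin under its centre.
- clay_pot: Bystander: small terracotta pot, 76 mm across, 70 mm high; origin under its centre.
- seed_jar: Bystander: jar with a green cap, 64 mm across, 85 mm high; origin under its centre.
- trowel: Bystander: hand trowel lying flat along its x, green handle 26 mm thick towards -x, steel blade 66 mm wide towards +x; reaches from 153 mm behind to 158 mm ahead of its origin.
- pot: The same pot; origin at the centre of its foot.
Not all that is in view belongs to the job. Leave any pink or purple look-alike of the pot alone.

How it is judged:
By the outcome, as a careful person would: the job done as asked, in the order asked, and still so for the second after the job is handed in, with the robot touching nothing.
It also fails if it takes over 48 s, if anything falls off the work surface, if the arm or the gripper's body presses on something with over 40 N, if the wrist force passes 120 N, or if a joint passes its speed limit or range.

### The arm

A 6-joint arm with a two-finger parallel gripper is mounted at the origin on the work surface. World frame = base frame: x ahead of the robot, y to its left, z up, the work surface at z = 0. Lengths are in mm, angles in rad, forces in N, time in s.
With the tool pointing down it reaches from about 325 to 850 mm from the base axis. Payload 4.4 kg.
Tool frame: the origin (TCP) lies at the very end of the fingers, on their centre line; the grasp point (between the pads) lies 19 mm behind it; z points along the fingers, y is the direction in which the jaws open and shut (so a half turn about z gives the same grasp; the last joint's range is limited). The gripper opens to 94 mm and grips with 3 to 60 N. Pads are 16 mm wide; open, the fingers measure 119 mm over their backs; the gripper's body (75 mm by 177 mm) begins 78 mm behind the grasp point.
Start: joints at [-1.349, 0.207, 1.542, -0, 1.393, -0.15], TCP at [208.881, -535.72, 205.447] pointing down, gripper open.
Joint ranges: [-2.73, 2.73], [-0.86, 2.22], [0.23, 2.46], [-1.11, 4.25], [0.08, 2.63], [-2.82, 2.82]. Speed limits (rad/s): [2.79, 2.79, 3.14, 3.14, 3.14, 3.14].

### API

Orientations are given as a rotation vector (axis times angle).
In Python, from cell import arm, vision gives the robot as it stands.
- The arm moves only by the shell command python3 -m jog 'ROWS'. ROWS is JSON, a list of rows, each an object with "dr": the turn, a rotation vector about the world's x, y, z in degrees, a list of three; "slide": the shift along the world's x, y, z in mm, a list of three; "claw": the opening, from 0 (shut) to 1 (fully open). In form: [{"dr": [wx, wy, wz], "slide": [dx, dy, dz], "claw": claw}, ...]. A call has 1 to 5 rows; each row shifts and turns the commanded pose from where the row before left it; what a row does not reach is not made up. A row lasts 1/12 s, in which the tool goes at most 41.7 mm and 7.16 degrees, less where a joint would pass 70% of its speed; a pose out of reach is approached as far as the arm can. A call is refused whole if a number of a shift passes 41.7 or a number of a turn 7.16, either way. A call with a gripper value outside its range is refused whole. The fingers move at their own pace and stop on an object; the grip force is fixed at half the most. Time passes only in rows, so rows that do not move let the fingers close. It gives the time, the measured TCP pose, the force and the opening at its end, in the units of the state.
- arm.get_state(): the state, without advancing time (a new reading comes with each control period).
- vision.snapshot(name): name is "side" or "top"; returns (picture, depth): 384x512x3 uint8, red, green, blue; 384x512 float32, mm along the optical axis (not along the pixel's ray), 0 where there is no reading.
- vision.camera_params(name): a dict with "mtx" (3x3 intrinsics, pixels), "rvec" (rotation vector, rad) and "tvec" (3), from world to camera coordinates, as OpenCV has them. Camera axes: x right, y down, z forward; pixel columns grow to the right and rows downward; lengths in mm; the calibration is good to about 2 mm. A picture is of the moment at which its call begins. camera_params takes no time and is no camera call.
- arm.job_done(): hands the job in, once; it reports no verdict.
The state is a dict: "clock": time; "joint_positions": joint angles; "qd": joint speeds; "joint_efforts": joint torques, N m; "ee_pos": TCP position; "ee_rot": TCP orientation; "force": force on the tool from outside, world axes, zero at the start; "ft_torque": the same for the moment, N m; "gripper_width": opening from 0.0 (shut) to 1.0 (fully open).
Only numpy, scipy, OpenCV 4.12 (cv2) and the standard library are available. Lean on these libraries where they do the work, as an engineer would, in place of code of your own. Each camera call takes 0.05 s, during which the arm holds its last target.

## Working session

There is one attempt and no reset: what is moved stays moved. The work goes in short steps, Python scripts to look and compute and a shell command to move; the robot and the scene stay as the last step left them, time stands still between calls to the robot, and variables do not carry over. Pictures are saved under pics/ and viewed, and the job is handed in when it is done.

```bash
mkdir -p pics; ls
cat > h.py <<'E'
import numpy as np,cv2
from cell import arm,vision
def cam(n):
    p=vision.camera_params(n);K=np.array(p['mtx'],float);R=cv2.Rodrigues(np.array(p['rvec'],float))[0];t=np.array(p['tvec'],float).ravel();return K,R,t
def ray(n,u,v,z):
    K,R,t=cam(n);c=-R.T@t;d=R.T@np.linalg.solve(K,[u,v,1.]);return c+d*(z-c[2])/d[2]
def proj(n,P):
    K,R,t=cam(n);q=K@(R@np.array(P,float)+t);return q[:2]/q[2]
def cloud(n,dep):
    K,R,t=cam(n);v,u=np.mgrid[:384,:512];d=dep.astype(float)
    pc=np.stack([(u-K[0,2])/K[0,0]*d,(v-K[1,2])/K[1,1]*d,d],-1)
    return (pc-t)@R
E
python3 - <<'E'
from h import *
for n in('side','top'):
    p,d=vision.snapshot(n);np.savez(f'pics/{n}0.npz',p=p,d=d)
    cv2.imwrite(f'pics/{n}0.png',cv2.resize(p[:,:,::-1],(800,600)))
    K,R,t=cam(n);print(n,-R.T@t,R[2],K[0,0])
s=arm.get_state();print(s)
E
```

```text
pics
side [235.94548051 525.67418221 737.44684153] [ 0.34153384 -0.51992404 -0.78296464] 374.5684873383024
top [ 471.13676647   65.41401682 1106.86783672] [ 0.07785134  0.01589901 -0.9968382 ] 435.4112749335565
{'clock': 0.1, 'joint_positions': array([-1.34950683e+00,  2.07331248e-01,  1.54278945e+00, -1.42042417e-05,
        1.39348825e+00, -1.50533452e-01]), 'qd': array([-0.00096713, -0.00124687, -0.003529  ,  0.00019465,  0.00147428,
        0.00115451]), 'joint_efforts': array([ 6.76511700e-04, -3.71861708e+01, -2.82291931e+01,  7.01175677e-02,
        3.10924184e-02, -5.23238771e-05]), 'ee_pos': array([ 208.71343219, -535.01266648,  204.41918995]), 'ee_rot': array([-3.08547673e+00, -5.80330968e-01,  1.33884152e-04]), 'force': array([-0.33954725,  0.47301284,  0.03130668]), 'ft_torque': array([-0.01394374, -0.03293498,  0.01415606]), 'gripper_width': 0.9985916232227662}
```

View pics/top0.png

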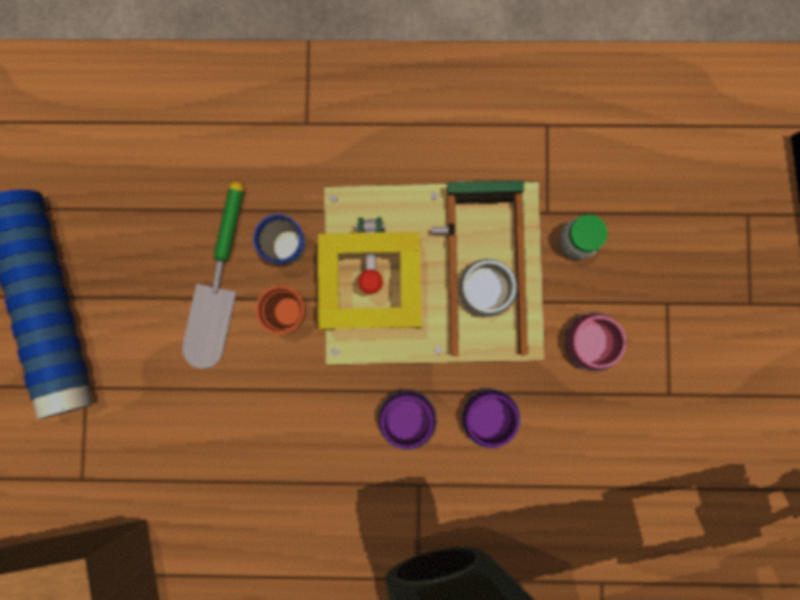

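View pics/side0.png

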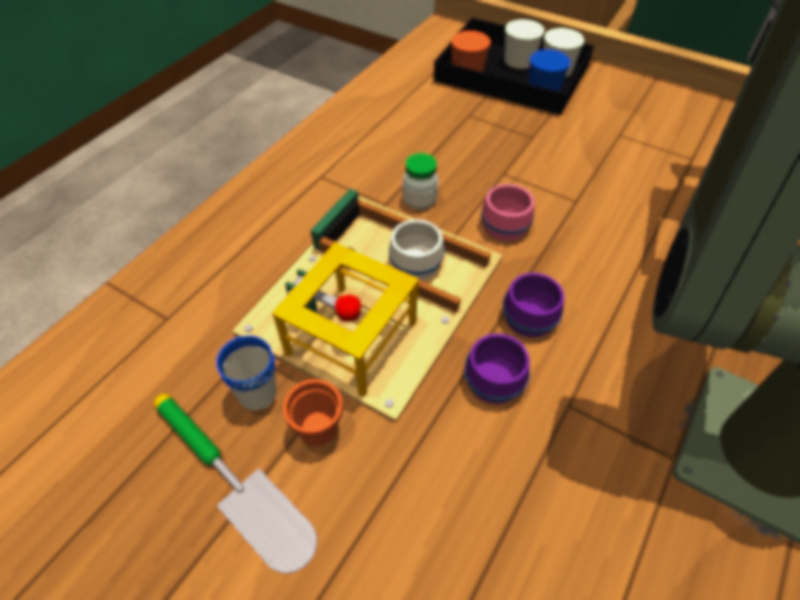

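The top view shows the guard at about (370,281), the red pad at (370,281), the pot at (488,288), the green stop at (485,187), the rails at columns 453 and 521, and two purple pots at (407,420) and (490,418). The side view agrees. Next I measure these.

Run:
```python
from h import *
for n in('top','side'):
    z=np.load(f'pics/{n}0.npz');p,d=z['p'],z['d'];hsv=cv2.cvtColor(p,cv2.COLOR_RGB2HSV)
    H,S,V=[hsv[...,i].astype(int) for i in range(3)]
    C=cloud(n,d);Z=C[...,2]
    # yellow panel
    m=(H>20)&(H<32)&(S>200)&(abs(Z-115)<6)&(d>0)
    print(n,'yellow',m.sum(),'Zmed',np.median(Z[m]))
    k,l,st,ce=cv2.connectedComponentsWithStats(m.astype(np.uint8))
    i=1+np.argmax(st[1:,4]);m=l==i
    pts=np.array([ray(n,u,v,115)[:2] for v,u in zip(*np.nonzero(m))],np.float32)
    r=cv2.minAreaRect(pts);print(r)
    # hole
    cs,h=cv2.findContours(m.astype(np.uint8),cv2.RETR_CCOMP,cv2.CHAIN_APPROX_NONE)
    for c,hh in zip(cs,h[0]):
        if len(c)>40:
            q=np.array([ray(n,u,v,115)[:2] for u,v in c[:,0]],np.float32);print(' cont',hh[3],cv2.minAreaRect(q))
    # red pad
    m=((H<6)|(H>174))&(S>200)&(V>120)&(Z>75)
    pts=np.array([C[a] for a in zip(*np.nonzero(m))]);print('red',m.sum(),pts.mean(0) if len(pts) else 0,np.median(pts[:,2]))
    pr=np.array([ray(n,u,v,103)[:2] for v,u in zip(*np.nonzero(m))],np.float32);print(' ray103',pr.mean(0),cv2.minEnclosingCircle(pr))
    # green stop
    m=(H>60)&(H<95)&(S>80)&(Z>15)&(Z<70)&(C[...,0]<700)&(C[...,0]>450)&(abs(C[...,1])<150)
    pts=C[m];print('stop',m.sum(),pts.min(0),pts.max(0),np.median(pts[:,2]),cv2.minAreaRect(pts[:,:2].astype(np.float32)))
    # pot: white pixels z 60..80
    m=(S<60)&(V>90)&(abs(Z-74)<7)&(C[...,1]>-150)&(C[...,1]<50)&(C[...,0]>400)&(C[...,0]<650)
    k,l,st,ce=cv2.connectedComponentsWithStats(m.astype(np.uint8))
    i=1+np.argmax(st[1:,4]);m=l==i
    pts=np.array([ray(n,u,v,74)[:2] for v,u in zip(*np.nonzero(m))],np.float32);print('pot',m.sum(),np.median(Z[m]),pts.mean(0),cv2.minEnclosingCircle(pts))
    # rails
    m=(H<16)&(S>100)&(abs(Z-40)<6)&(C[...,0]>400)&(C[...,0]<620)&(C[...,1]>-160)&(C[...,1]<60)
    k,l,st,ce=cv2.connectedComponentsWithStats(m.astype(np.uint8))
    for i in range(1,k):
        if st[i,4]>60: print('rail',st[i,4],cv2.minAreaRect(C[l==i][:,:2].astype(np.float32)),C[l==i].mean(0))
    # purple
    m=(H>130)&(H<160)&(S>100)&(Z>20)
    k,l,st,ce=cv2.connectedComponentsWithStats(m.astype(np.uint8))
    for i in range(1,k):
        if st[i,4]>100: print('purple',st[i,4],C[l==i].mean(0),C[l==i].max(0),C[l==i].min(0))
```

```text
top yellow 2238 Zmed 114.90131335451692
((563.0138549804688, 146.85145568847656), (138.9491424560547, 146.67984008789062), 1.915018081665039)
 cont -1 ((563.0138549804688, 146.85145568847656), (138.9491424560547, 146.67984008789062), 1.915018081665039)
 cont 0 ((563.0235595703125, 146.2556915283203), (90.36979675292969, 101.56240844726562), 2.6577579975128174)
red 156 [562.01726561 145.76451674 101.26868786] 101.32329813024413
 ray103 [561.86523 145.62352] ((561.7299194335938, 145.7803955078125), 16.656919479370117)Traceback (most recent call last):
  File "<stdin>", line 24, in <module>
    return umr_minimum(a, axis, None, out, keepdims, initial, where)
ValueError: zero-size array to reduction operation minimum which has no identity
```

Run:
```python
from h import *
for n in('top','side'):
    z=np.load(f'pics/{n}0.npz');p,d=z['p'],z['d'];hsv=cv2.cvtColor(p,cv2.COLOR_RGB2HSV)
    H,S,V=[hsv[...,i].astype(int) for i in range(3)]
    C=cloud(n,d);Z=C[...,2]
    print(n)
    if n=='side':
        m=(H>20)&(H<32)&(S>200)&(abs(Z-115)<6)
        k,l,st,ce=cv2.connectedComponentsWithStats(m.astype(np.uint8))
        i=1+np.argmax(st[1:,4]);m=l==i
        cs,h=cv2.findContours(m.astype(np.uint8),cv2.RETR_CCOMP,cv2.CHAIN_APPROX_NONE)
        for c,hh in zip(cs,h[0]):
          if len(c)>40:
            q=np.array([ray(n,u,v,115)[:2] for u,v in c[:,0]],np.float32);print(' cont',hh[3],cv2.minAreaRect(q))
        m=((H<6)|(H>174))&(S>200)&(V>120)&(Z>80)&(np.hypot(C[...,0]-562,C[...,1]-146)<40)
        print('red',m.sum(),C[m].mean(0) if m.any() else 0)
    a=p[[118,119,120],[310,310,310]] if n=='top' else 0
    if n=='top': print(hsv[119:122,305:312,:][1],Z[116:124,310])
    m=(H>50)&(H<100)&(S>60)&(V<120)&(Z>10)&(Z<90)&(C[...,0]<720)&(C[...,0]>560)&(abs(C[...,1]+30)<110)
    k,l,st,ce=cv2.connectedComponentsWithStats(m.astype(np.uint8))
    for i in range(1,k):
        if st[i,4]>40: q=C[l==i];print('stop',st[i,4],np.percentile(q[:,2],[5,50,95]),cv2.minAreaRect(q[:,:2].astype(np.float32)))
    m=(S<60)&(V>90)&(abs(Z-74)<7)&(C[...,1]>-150)&(C[...,1]<50)&(C[...,0]>400)&(C[...,0]<650)
    k,l,st,ce=cv2.connectedComponentsWithStats(m.astype(np.uint8))
    if k>1:
        i=1+np.argmax(st[1:,4]);m=l==i
        pts=np.array([ray(n,u,v,74)[:2] for v,u in zip(*np.nonzero(m))],np.float32);print('pot',m.sum(),np.median(Z[m]),pts.mean(0),cv2.minEnclosingCircle(pts))
    m=(H<16)&(S>100)&(abs(Z-40)<6)&(C[...,0]>400)&(C[...,0]<720)&(C[...,1]>-160)&(C[...,1]<60)
    k,l,st,ce=cv2.connectedComponentsWithStats(m.astype(np.uint8))
    for i in range(1,k):
        if st[i,4]>60: print('rail',st[i,4],cv2.minAreaRect(C[l==i][:,:2].astype(np.float32)),C[l==i].mean(0))
    m=(H>125)&(H<165)&(S>90)&(Z>15)
    k,l,st,ce=cv2.connectedComponentsWithStats(m.astype(np.uint8))
    for i in range(1,k):
        if st[i,4]>100: q=C[l==i];print('purple',st[i,4],q.max(0),q.min(0))
```

```text
top
[[ 66  99  95]
 [ 67 100  94]
 [ 66 101  93]
 [ 66  94  98]
 [ 67 110  95]
 [ 67 101  96]
 [ 66 101  93]] [58.82612887 58.65973843 59.49713697 55.81075509 61.00515495 60.62452472
 59.50993193 48.16502847]
stop 248 [53.44215762 57.9602676  60.94770394] ((713.1912231445312, -29.00643539428711), (13.509264945983887, 114.78824615478516), 0.064102903008461)Traceback (most recent call last):
  File "<stdin>", line 27, in <module>
  File "h.py", line 6, in ray
    K,R,t=cam(n);c=-R.T@t;d=R.T@np.linalg.solve(K,[u,v,1.]);return c+d*(z-c[2])/d[2]
          ~~~^^^
  File "h.py", line 4, in cam
    p=vision.camera_params(n);K=np.array(p['mtx'],float);R=cv2.Rodrigues(np.array(p['rvec'],float))[0];t=np.array(p['tvec'],float).ravel();return K,R,t
ValueError: time passes only in moves, steps and waits
```

```bash
sed -i 's/^def cam/import functools\n@functools.lru_cache\ndef cam/' h.py
python3 - <<'E'
from h import *
for n in('top','side'):
    z=np.load(f'pics/{n}0.npz');p,d=z['p'],z['d'];hsv=cv2.cvtColor(p,cv2.COLOR_RGB2HSV)
    H,S,V=[hsv[...,i].astype(int) for i in range(3)]
    C=cloud(n,d);Z=C[...,2]
    print(n)
    if n=='side':
        m=(H>20)&(H<32)&(S>200)&(abs(Z-115)<6)
        k,l,st,ce=cv2.connectedComponentsWithStats(m.astype(np.uint8))
        i=1+np.argmax(st[1:,4]);m=l==i
        cs,h=cv2.findContours(m.astype(np.uint8),cv2.RETR_CCOMP,cv2.CHAIN_APPROX_NONE)
        for c,hh in zip(cs,h[0]):
          if len(c)>40:
            q=np.array([ray(n,u,v,115)[:2] for u,v in c[:,0]],np.float32);print(' cont',hh[3],cv2.minAreaRect(q))
        m=((H<6)|(H>174))&(S>200)&(V>120)&(Z>80)&(np.hypot(C[...,0]-562,C[...,1]-146)<40)
        print('red',m.sum(),C[m].mean(0) if m.any() else 0)
    m=(H>50)&(H<100)&(S>60)&(V<120)&(Z>10)&(Z<90)&(C[...,0]<770)&(C[...,0]>560)&(abs(C[...,1]+30)<110)
    k,l,st,ce=cv2.connectedComponentsWithStats(m.astype(np.uint8))
    for i in range(1,k):
        if st[i,4]>40: q=C[l==i];print('stop',st[i,4],np.percentile(q[:,2],[5,50,95]),cv2.minAreaRect(q[:,:2].astype(np.float32)))
    m=(S<60)&(V>90)&(abs(Z-74)<7)&(C[...,1]>-150)&(C[...,1]<50)&(C[...,0]>400)&(C[...,0]<650)
    k,l,st,ce=cv2.connectedComponentsWithStats(m.astype(np.uint8))
    if k>1:
        i=1+np.argmax(st[1:,4]);m=l==i
        pts=np.array([ray(n,u,v,74)[:2] for v,u in zip(*np.nonzero(m))],np.float32);print('pot',m.sum(),np.median(Z[m]),pts.mean(0),cv2.minEnclosingCircle(pts))
    m=(H<16)&(S>100)&(abs(Z-40)<6)&(C[...,0]>400)&(C[...,0]<720)&(C[...,1]>-160)&(C[...,1]<60)
    k,l,st,ce=cv2.connectedComponentsWithStats(m.astype(np.uint8))
    for i in range(1,k):
        if st[i,4]>60: print('rail',st[i,4],cv2.minAreaRect(C[l==i][:,:2].astype(np.float32)),C[l==i].mean(0))
    m=(H>125)&(H<165)&(S>90)&(Z>15)
    k,l,st,ce=cv2.connectedComponentsWithStats(m.astype(np.uint8))
    for i in range(1,k):
        if st[i,4]>100: q=C[l==i];print('purple',st[i,4],q.max(0),q.min(0))
E
```

```text
top
stop 323 [53.78484967 57.93196141 60.98977738] ((716.61328125, -29.065292358398438), (17.0711727142334, 115.06219482421875), 2.0317606925964355)
pot 230 73.17385598086548 [558.17346  -31.942583] ((559.2308349609375, -33.671932220458984), 40.82594299316406)
rail 422 ((584.0426635742188, -86.79421997070312), (253.5634307861328, 11.903019905090332), 2.4342169761657715) [582.47800214 -86.6028016   39.77073098]
rail 82 ((683.8185424804688, 21.152978897094727), (48.04642868041992, 12.619242668151855), 0.5525248646736145) [684.54697847  23.32987443  40.00407746]
rail 348 ((550.7872924804688, 19.087034225463867), (194.3990936279297, 11.434525489807129), 1.7974536418914795) [551.59079621  19.45225429  40.05520468]
purple 368 [ 471.13676647  131.83139446 1106.86783672] [309.92658429  49.09374003  15.03209807]
purple 396 [ 471.13676647   65.41401682 1106.86783672] [311.73955571 -80.72507785  15.1069875 ]
side
 cont -1 ((562.0025634765625, 147.94131469726562), (141.4073028564453, 153.66207885742188), 2.210087299346924)
 cont 0 ((562.2399291992188, 147.276123046875), (85.95565795898438, 94.75
[... 278 characters left out ...]
60368] ((557.287353515625, -28.62151527404785), 42.562259674072266)
rail 102 ((659.068359375, -76.78466796875), (98.08538055419922, 17.366966247558594), 0.9830021858215332) [659.86942293 -80.70394832  38.75856577]
rail 101 ((497.6642761230469, -85.40192413330078), (83.50272369384766, 9.775383949279785), 0.7034679055213928) [496.29000936 -86.06266762  38.43127684]
rail 111 ((487.5869140625, 20.168224334716797), (11.983104705810547, 69.51951599121094), 88.73661041259766) [487.79412761  20.70022352  38.5234537 ]
purple 873 [394.5737328  525.67418221 737.44684153] [235.94548051 -81.62110861  15.35425778]
purple 951 [391.8861239  525.67418221 737.44684153] [235.94548051  49.1567648   15.11899465]
```

Both views give a lane yaw of about 2°, the window at (562.7,147), the pot at (558,-32) and pot_home at about (654,-30). I close the jaws and move over the lane behind the pot.

```bash
python3 -m jog '[{"dr":[0,0,-6.4],"slide":[18,33,0],"claw":0},{"dr":[0,0,-6.4],"slide":[18,33,0],"claw":0},{"dr":[0,0,-6.4],"slide":[18,33,0],"claw":0},{"dr":[0,0,0],"slide":[18,33,0],"claw":0},{"dr":[0,0,0],"slide":[18,33,0],"claw":0}]'
```

```text
clock: 0.52
ee_pos: [299.1, -368.8, 204.8]
ee_rot: [-3.14, -0.056, 0.001]
force: [0.2, 0.3, 0.1]
gripper_width: 0.68
```

```bash
python3 -m jog '[{"dr":[0,0,0],"slide":[18,33,0],"claw":0},{"dr":[0,0,0],"slide":[18,33,0],"claw":0},{"dr":[0,0,0],"slide":[18,33,0],"claw":0},{"dr":[0,0,0],"slide":[18,33,0],"claw":0},{"dr":[0,0,0],"slide":[18,33,0],"claw":0}]'
```

```text
clock: 0.93
ee_pos: [389.1, -203.8, 205.2]
ee_rot: [-3.141, -0.057, 0.0]
force: [0.7, -0.7, 0.4]
gripper_width: 0.329
```

```bash
python3 -m jog '[{"dr":[0,0,0],"slide":[18.6,33.7,0],"claw":0},{"dr":[0,0,0],"slide":[18.6,33.7,0],"claw":0},{"dr":[0,0,0],"slide":[18.6,33.7,0],"claw":0},{"dr":[0,0,0],"slide":[18.6,33.7,0],"claw":0},{"dr":[0,0,0],"slide":[18.6,33.7,0],"claw":0}]'
```

```text
clock: 1.35
ee_pos: [482.1, -35.2, 205.1]
ee_rot: [-3.141, -0.058, 0.001]
force: [0.9, 0.0, 0.0]
gripper_width: 0.009
```

```bash
python3 -m jog '[{"dr":[0,0,0],"slide":[0,0,-30],"claw":0},{"dr":[0,0,0],"slide":[0,0,-30],"claw":0},{"dr":[0,0,0],"slide":[0,0,-30],"claw":0},{"dr":[0,0,0],"slide":[0,0,-10],"claw":0}]'
python3 - <<'E'
from h import *
for n in('side','top'):
    p,d=vision.snapshot(n);cv2.imwrite(f'pics/{n}1.png',cv2.resize(p[80:300,150:450,::-1] if n=='top' else p[60:300,100:400,::-1],None,fx=2.4,fy=2.4))
E
```

```text
clock: 1.68
ee_pos: [477.9, -35.7, 100.7]
ee_rot: [-3.139, -0.059, 0.014]
force: [-0.3, 0.3, -0.0]
gripper_width: 0.007
```

View pics/side1.png

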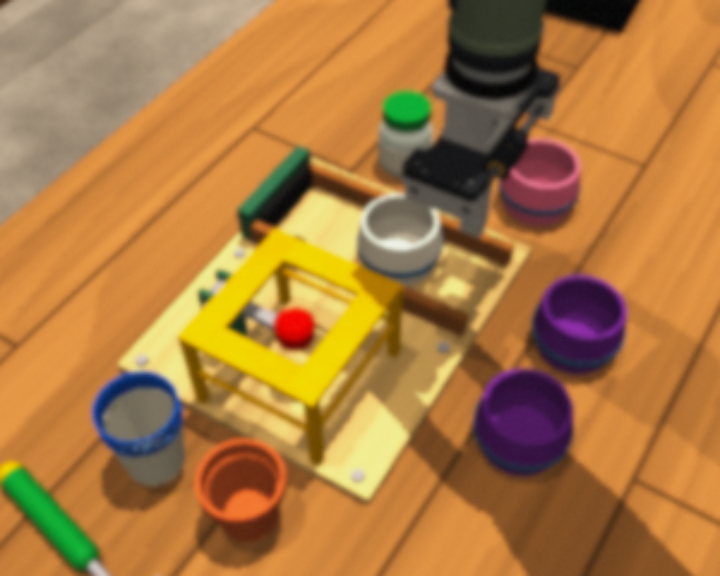

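View pics/top1.png

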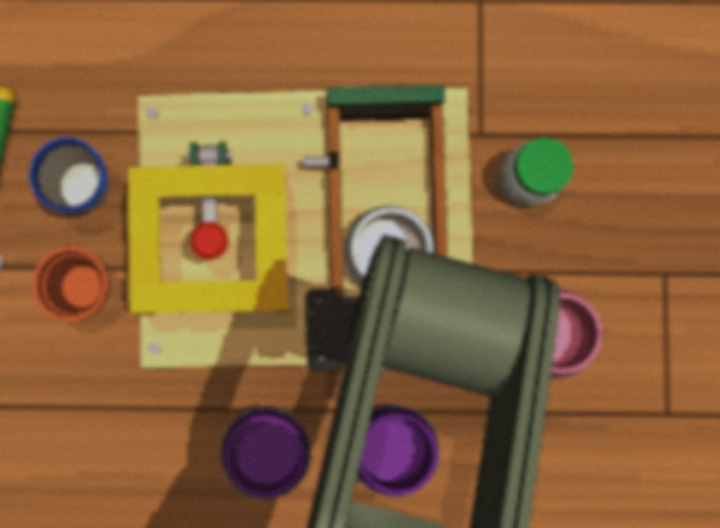

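The side view shows the closed fingers in the lane behind the pot, above floor level, and the rubber pad on the stop's face. The top view shows the gripper body about 19 mm to the right of the guard. I descend to belly height.

```bash
python3 -m jog '[{"dr":[0,0,0],"slide":[2,0,-25],"claw":0},{"dr":[0,0,0],"slide":[0,0,-25],"claw":0},{"dr":[0,0,0],"slide":[0,0,-22],"claw":0},{"dr":[0,0,0],"slide":[0,0,0],"claw":0},{"dr":[0,0,0],"slide":[0,0,0],"claw":0}]'
```

```text
clock: 2.2
ee_pos: [484.3, -37.6, 34.3]
ee_rot: [-3.141, -0.057, -0.0]
force: [1.0, 0.0, 0.0]
gripper_width: 0.005
```

```bash
python3 -m jog '[{"dr":[0,0,0],"slide":[4,0.5,-3],"claw":0},{"dr":[0,0,0],"slide":[4,0.5,-3],"claw":0},{"dr":[0,0,0],"slide":[4,0.2,0],"claw":0},{"dr":[0,0,0],"slide":[4,0.2,0],"claw":0},{"dr":[0,0,0],"slide":[4,0.2,0],"claw":0}]'
```

```text
clock: 2.62
ee_pos: [504.7, -35.7, 28.2]
ee_rot: [3.141, 0.058, 0.001]
force: [-4.0, 1.1, 2.7]
gripper_width: 0.003
```

```bash
python3 -m jog '[{"dr":[0,0,0],"slide":[5,0.2,0],"claw":0},{"dr":[0,0,0],"slide":[5,0.2,0],"claw":0},{"dr":[0,0,0],"slide":[5,0.2,0],"claw":0},{"dr":[0,0,0],"slide":[5,0.2,0],"claw":0},{"dr":[0,0,0],"slide":[5,0.2,0],"claw":0}]'
```

```text
clock: 3.03
ee_pos: [529.1, -34.6, 27.3]
ee_rot: [-3.141, -0.058, 0.001]
force: [-3.6, -0.2, 2.7]
gripper_width: 0.003
```

```bash
python3 -m jog '[{"dr":[0,0,0],"slide":[5,0.2,0],"claw":0},{"dr":[0,0,0],"slide":[5,0.2,0],"claw":0},{"dr":[0,0,0],"slide":[5,0.2,0],"claw":0},{"dr":[0,0,0],"slide":[5,0.2,0],"claw":0},{"dr":[0,0,0],"slide":[5,0.2,0],"claw":0}]'
python3 - <<'E'
from h import *
for n in('side','top'):
    p,d=vision.snapshot(n);cv2.imwrite(f'pics/{n}2.png',cv2.resize(p[80:300,150:450,::-1] if n=='top' else p[60:300,100:400,::-1],None,fx=2.4,fy=2.4))
E
```

```text
clock: 3.45
ee_pos: [554.3, -33.7, 27.4]
ee_rot: [3.141, 0.058, -0.0]
force: [-3.7, -1.7, 2.2]
gripper_width: 0.004
```

View pics/side2.png

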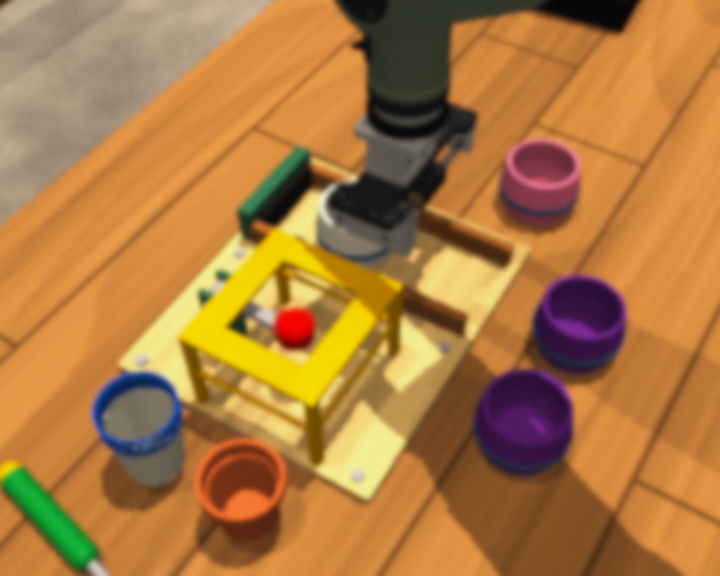

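View pics/top2.png

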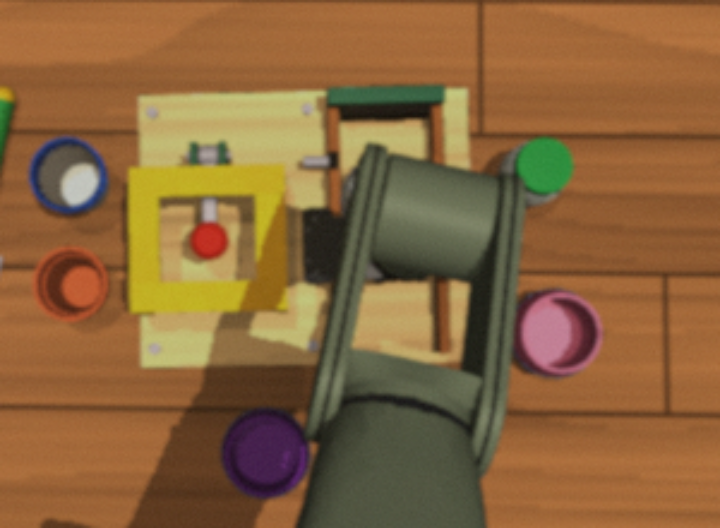

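The pot is sliding and stays upright. The gripper's left edge (column 303) is clear of the guard's edge (288). I continue with small steps.

```bash
python3 -m jog '[{"dr":[0,0,0],"slide":[5,0.2,0],"claw":0},{"dr":[0,0,0],"slide":[5,0.2,0],"claw":0},{"dr":[0,0,0],"slide":[5,0.2,0],"claw":0},{"dr":[0,0,0],"slide":[5,0.2,0],"claw":0},{"dr":[0,0,0],"slide":[5,0.2,0],"claw":0}]'
```

```text
clock: 3.97
ee_pos: [579.4, -32.6, 27.3]
ee_rot: [-3.141, -0.058, -0.0]
force: [-2.5, 0.4, 1.8]
gripper_width: 0.007
```

```bash
python3 -m jog '[{"dr":[0,0,0],"slide":[3,0.1,0],"claw":0},{"dr":[0,0,0],"slide":[3,0.1,0],"claw":0},{"dr":[0,0,0],"slide":[3,0.1,0],"claw":0},{"dr":[0,0,0],"slide":[2,0.1,0],"claw":0}]'
```

```text
clock: 4.3
ee_pos: [590.3, -32.2, 27.4]
ee_rot: [-3.141, -0.058, -0.0]
force: [-2.3, -0.4, 0.4]
gripper_width: 0.008
```

```bash
python3 -m jog '[{"dr":[0,0,0],"slide":[2,0.1,0],"claw":0},{"dr":[0,0,0],"slide":[1,0,0],"claw":0}]'
```

```text
clock: 4.47
ee_pos: [593.2, -32.1, 27.4]
ee_rot: [-3.141, -0.058, -0.0]
force: [-3.0, -0.4, -0.1]
gripper_width: -0.001
```

```bash
python3 -m jog '[{"dr":[0,0,0],"slide":[1.5,0.1,0],"claw":0},{"dr":[0,0,0],"slide":[1.5,0,0],"claw":0}]'
```

```text
clock: 4.63
ee_pos: [595.8, -32.0, 27.4]
ee_rot: [-3.141, -0.058, 0.0]
force: [-2.8, -0.5, 0.4]
gripper_width: 0.008
```

```bash
python3 -m jog '[{"dr":[0,0,0],"slide":[1.5,0.1,0],"claw":0},{"dr":[0,0,0],"slide":[1,0,0],"claw":0}]'
```

```text
clock: 4.8
ee_pos: [598.4, -31.9, 27.4]
ee_rot: [-3.141, -0.058, 0.001]
force: [-4.1, 0.0, 1.9]
gripper_width: 0.003
```

```bash
python3 -m jog '[{"dr":[0,0,0],"slide":[1,0,0],"claw":0},{"dr":[0,0,0],"slide":[1,0,0],"claw":0}]'
```

```text
clock: 4.97
ee_pos: [598.7, -31.9, 27.3]
ee_rot: [-3.141, -0.058, 0.007]
force: [-7.5, -1.3, 4.9]
gripper_width: 0.003
```

```bash
python3 -m jog '[{"dr":[0,0,0],"slide":[1,0,0],"claw":0},{"dr":[0,0,0],"slide":[0.5,0,0],"claw":0}]'
```

```text
clock: 5.13
ee_pos: [598.9, -31.9, 27.3]
ee_rot: [-3.141, -0.058, 0.011]
force: [-10.5, -1.8, 7.0]
gripper_width: 0.005
```

The TCP has stalled at x 599, where I predicted contact, and the force is climbing, so the pot is against the stop. I back off straight, then lift and look.

```bash
python3 -m jog '[{"dr":[0,0,0],"slide":[-5,-0.2,0],"claw":0},{"dr":[0,0,0],"slide":[-15,-0.5,0],"claw":0},{"dr":[0,0,0],"slide":[-25,-0.9,0],"claw":0},{"dr":[0,0,0],"slide":[-25,-0.9,0],"claw":0},{"dr":[0,0,0],"slide":[-10,0,5],"claw":0}]'
```

```text
clock: 5.55
ee_pos: [519.3, -33.9, 31.5]
ee_rot: [-3.14, -0.057, 0.002]
force: [-0.5, 0.2, -0.5]
gripper_width: 0.001
```

```bash
python3 -m jog '[{"dr":[0,0,0],"slide":[0,0,30],"claw":0},{"dr":[0,0,0],"slide":[-10,0,38],"claw":0},{"dr":[0,0,0],"slide":[-10,0,38],"claw":0},{"dr":[0,0,0],"slide":[-10,0,38],"claw":0},{"dr":[0,0,0],"slide":[-15,0,20],"claw":0}]'
python3 - <<'E'
from h import *
for n in('side','top'):
    p,d=vision.snapshot(n);np.savez(f'pics/{n}3.npz',p=p,d=d);cv2.imwrite(f'pics/{n}3.png',cv2.resize(p[80:300,150:450,::-1] if n=='top' else p[60:300,100:400,::-1],None,fx=2.4,fy=2.4))
    hsv=cv2.cvtColor(p,cv2.COLOR_RGB2HSV);H,S,V=[hsv[...,i].astype(int) for i in range(3)];C=cloud(n,d);Z=C[...,2]
    m=(S<60)&(V>90)&(abs(Z-74)<7)&(abs(C[...,1]+30)<60)&(abs(C[...,0]-654)<60)
    k,l,st,ce=cv2.connectedComponentsWithStats(m.astype(np.uint8));i=1+np.argmax(st[1:,4]);m=l==i
    pts=np.array([ray(n,u,v,74)[:2] for v,u in zip(*np.nonzero(m))],np.float32);print(n,'pot',m.sum(),np.median(Z[m]),cv2.minEnclosingCircle(pts))
E
```

```text
clock: 5.97
ee_pos: [481.2, -35.1, 202.6]
ee_rot: [3.138, 0.058, 0.02]
force: [0.8, -1.0, 1.1]
gripper_width: 0.003
side pot 211 72.07569312136705 ((650.1851806640625, -23.668685913085938), 43.52444076538086)
top pot 233 73.44759218810223 ((652.4675903320312, -28.923229217529297), 40.87891387939453)
```

View pics/side3.png

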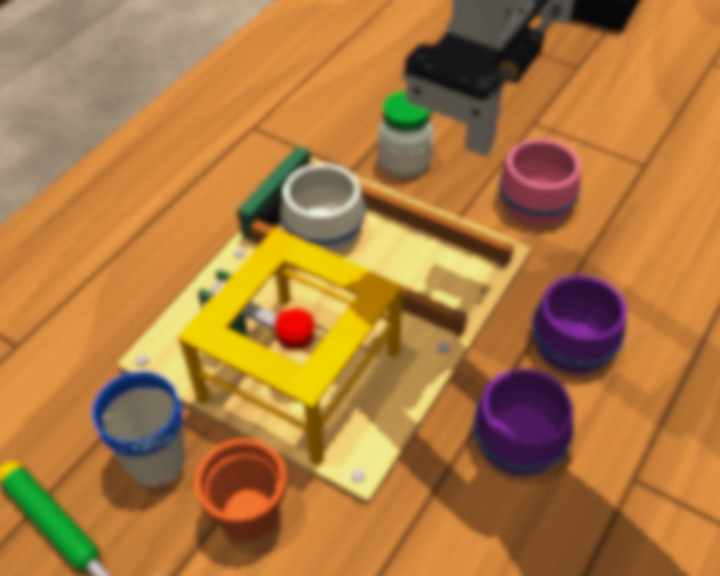

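View pics/top3.png

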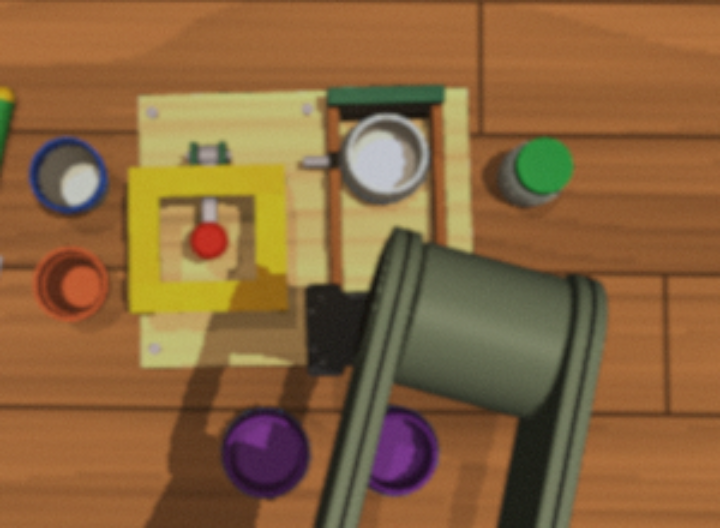

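Run:
```python
from h import *
z=np.load('pics/top0.npz');p,d=z['p'],z['d'];hsv=cv2.cvtColor(p,cv2.COLOR_RGB2HSV);C=cloud('top',d)
u=310
for v in range(114,136): print(v,hsv[v,u],C[v,u].round(0),ray('top',u,v,12)[:2].round(1))
z=np.load('pics/side0.npz');p,d=z['p'],z['d'];hsv=cv2.cvtColor(p,cv2.COLOR_RGB2HSV);C=cloud('side',d)
m=(hsv[...,2]<55)&(abs(C[...,0]-700)<25)&(abs(C[...,1]+30)<60)&(C[...,2]>15)&(C[...,2]<60)
q=C[m];print(len(q),np.percentile(q,[10,50,90],axis=0))
A=np.c_[q[:,1],np.ones(len(q))];print(np.linalg.lstsq(A,q[:,0],rcond=None)[0])
```

```text
114 [ 14 170 132] [744. -33.   0.] [740.9 -31.9]
115 [ 18 142 104] [741. -33.  -1.] [738.3 -31.9]
116 [45 90 85] [724. -28.  59.] [735.7 -31.9]
117 [ 64 102  90] [722. -28.  59.] [733.1 -31.9]
118 [ 67 107  93] [719. -28.  59.] [730.5 -31.9]
119 [ 66 105  92] [718. -28.  56.] [727.9 -31.9]
120 [ 67 101  96] [714. -28.  61.] [725.3 -31.9]
121 [65 95 91] [712. -28.  61.] [722.7 -31.9]
122 [63 91 73] [709. -28.  60.] [720.2 -32. ]
123 [47 76 47] [709. -29.  48.] [717.6 -32. ]
124 [19 90 31] [707. -29.  48.] [715. -32.]
125 [24 91 28] [704. -29.  50.] [712.4 -32. ]
126 [ 19 108  33] [702. -29.  46.] [709.8 -32. ]
127 [ 16 100  33] [699. -29.  50.] [707.2 -32. ]
128 [20 96 24] [699. -30.  38.] [704.7 -32. ]
129 [ 18 148  43] [699. -31.  26.] [702.1 -32. ]
130 [ 17 141 107] [699. -32.  14.] [699.5 -32. ]
131 [ 17 135 162] [698. -32.   7.] [696.9 -32. ]
132 [ 20 126 180] [694. -32.  13.] [694.4 -32. ]
133 [ 23 115 180] [692. -32.  11.] [691.8 -32. ]
134 [ 25 114 177] [689. -32.  11.] [689.2 -32.1]
135 [ 24 115 178] [686. -32.  14.] [686.6 -32.1]
277 [[698.14805101 -66.09179191  24.92034138]
 [700.54744214 -26.96990568  44.15023131]
 [708.46714566  11.57659123  49.23501749]]
[-4.65566871e-03  7.01840715e+02]
```

The pot stands home, with the stop face at x≈699 and the pot centre at about 653. Next I move high over the window.

```bash
python3 -m jog '[{"dr":[0,0,0],"slide":[16,36,0],"claw":0},{"dr":[0,0,0],"slide":[16,36,0],"claw":0},{"dr":[0,0,0],"slide":[16,36,0],"claw":0},{"dr":[0,0,0],"slide":[16,36,0],"claw":0},{"dr":[0,0,0],"slide":[17,36.5,0],"claw":0}]'
```

```text
clock: 6.48
ee_pos: [558.9, 148.2, 195.0]
ee_rot: [-3.14, -0.057, -0.001]
force: [0.5, -0.3, -0.4]
gripper_width: 0.005
```

```bash
python3 -m jog '[{"dr":[0,0,0],"slide":[0,0,-30],"claw":0},{"dr":[0,0,0],"slide":[0,0,-20],"claw":0},{"dr":[0,0,0],"slide":[0,0,0],"claw":0}]'
python3 - <<'E'
from h import *
print(arm.get_state()['ee_pos'],arm.get_state()['ee_rot'])
p,d=vision.snapshot('side');cv2.imwrite('pics/side4.png',cv2.resize(p[60:300,100:400,::-1],None,fx=2.4,fy=2.4))
E
```

```text
clock: 6.73
ee_pos: [554.3, 147.0, 139.8]
ee_rot: [3.141, 0.06, -0.016]
force: [-0.4, 0.1, -0.8]
gripper_width: 0.005
[554.34113253 146.96662212 139.81089777] [ 3.14059075  0.06031256 -0.01565131]
```

View pics/side4.png

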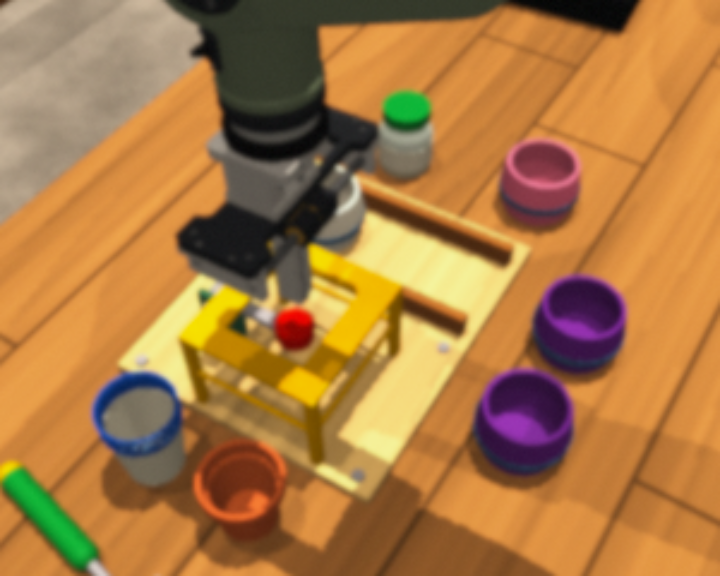

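The fingers are over the window and slightly behind the pad in x. I centre and settle there.

```bash
python3 -m jog '[{"dr":[0,0,0],"slide":[6,-0.5,0],"claw":0},{"dr":[0,0,0],"slide":[0,0,0],"claw":0},{"dr":[0,0,0],"slide":[0,0,0],"claw":0}]'
```

```text
clock: 7.03
ee_pos: [565.8, 145.2, 148.2]
ee_rot: [-3.141, -0.056, -0.006]
force: [0.1, 0.6, 0.7]
gripper_width: 0.005
```

```bash
python3 -m jog '[{"dr":[0,0,0],"slide":[-3.5,1,-4],"claw":0},{"dr":[0,0,0],"slide":[0,0,-4],"claw":0},{"dr":[0,0,0],"slide":[0,0,-4],"claw":0},{"dr":[0,0,0],"slide":[0,0,0],"claw":0}]'
```

```text
clock: 7.37
ee_pos: [559.5, 146.4, 133.5]
ee_rot: [3.141, 0.057, -0.003]
force: [-0.8, -0.2, 0.3]
gripper_width: 0.007
```

```bash
python3 -m jog '[{"dr":[0,0,0],"slide":[0,0,0],"claw":0},{"dr":[0,0,0],"slide":[0,0,0],"claw":0},{"dr":[0,0,0],"slide":[0,0,0],"claw":0}]'
```

```text
clock: 7.62
ee_pos: [560.5, 146.6, 134.6]
ee_rot: [-3.141, -0.058, -0.001]
force: [0.6, 0.4, 0.4]
gripper_width: 0.003
```

```bash
python3 -m jog '[{"dr":[0,0,0],"slide":[1,0,-5],"claw":0},{"dr":[0,0,0],"slide":[0,0,-5],"claw":0},{"dr":[0,0,0],"slide":[0,0,-5],"claw":0},{"dr":[0,0,0],"slide":[0,0,-5],"claw":0},{"dr":[0,0,0],"slide":[0,0,-4],"claw":0}]'
```

```text
clock: 8.03
ee_pos: [560.8, 146.5, 109.3]
ee_rot: [3.141, 0.058, -0.002]
force: [-0.1, -0.4, -0.2]
gripper_width: 0.004
```

```bash
python3 -m jog '[{"dr":[0,0,0],"slide":[0,0,-4],"claw":0},{"dr":[0,0,0],"slide":[0,0,-4],"claw":0},{"dr":[0,0,0],"slide":[0,0,-3],"claw":0}]'
```

```text
clock: 8.28
ee_pos: [560.9, 146.5, 99.5]
ee_rot: [3.141, 0.058, -0.002]
force: [-4.0, -0.5, 6.3]
gripper_width: 0.002
```

```bash
python3 -m jog '[{"dr":[0,0,0],"slide":[0,0,-3],"claw":0},{"dr":[0,0,0],"slide":[0,0,-3],"claw":0},{"dr":[0,0,0],"slide":[0,0,-3],"claw":0}]'
```

```text
clock: 8.53
ee_pos: [559.9, 146.5, 90.9]
ee_rot: [3.141, 0.058, -0.005]
force: [-6.6, -1.2, 6.7]
gripper_width: 0.007
```

```bash
python3 -m jog '[{"dr":[0,0,0],"slide":[0,0,-3],"claw":0},{"dr":[0,0,0],"slide":[0,0,-2],"claw":0},{"dr":[0,0,0],"slide":[0,0,-2],"claw":0}]'
```

```text
clock: 8.78
ee_pos: [559.7, 146.6, 83.6]
ee_rot: [3.141, 0.058, -0.006]
force: [-5.8, -0.9, 5.9]
gripper_width: 0.003
```

```bash
python3 -m jog '[{"dr":[0,0,0],"slide":[0,0,-1.5],"claw":0},{"dr":[0,0,0],"slide":[0,0,-1],"claw":0}]'
```

```text
clock: 8.95
ee_pos: [559.8, 146.5, 81.0]
ee_rot: [3.141, 0.058, -0.006]
force: [-4.2, -0.9, 4.8]
gripper_width: 0.003
```

```bash
python3 -m jog '[{"dr":[0,0,0],"slide":[0,0,-1],"claw":0},{"dr":[0,0,0],"slide":[0,0,-1],"claw":0}]'
```

```text
clock: 9.12
ee_pos: [559.9, 146.5, 79.3]
ee_rot: [3.141, 0.058, -0.005]
force: [-6.3, -0.7, 10.0]
gripper_width: 0.005
```

```bash
python3 -m jog '[{"dr":[0,0,0],"slide":[0,0,-1],"claw":0},{"dr":[0,0,0],"slide":[0,0,-1],"claw":0}]'
```

```text
clock: 9.28
ee_pos: [560.0, 146.6, 78.9]
ee_rot: [3.141, 0.058, -0.005]
force: [-9.5, -1.3, 18.4]
gripper_width: 0.007
```

The lever is on its stop: force 18 N and z stalled at 79. One more small push, then I retract straight up.

```bash
python3 -m jog '[{"dr":[0,0,0],"slide":[0,0,-0.8],"claw":0},{"dr":[0,0,0],"slide":[0,0,0],"claw":0}]'
```

```text
clock: 9.45
ee_pos: [560.0, 146.6, 78.9]
ee_rot: [3.141, 0.058, -0.005]
force: [-9.8, -0.8, 17.5]
gripper_width: 0.008
```

```bash
python3 -m jog '[{"dr":[0,0,0],"slide":[0,0,4],"claw":0},{"dr":[0,0,0],"slide":[0,0,10],"claw":0},{"dr":[0,0,0],"slide":[0,0,15],"claw":0},{"dr":[0,0,0],"slide":[0,0,20],"claw":0},{"dr":[0,0,0],"slide":[0,0,30],"claw":0}]'
```

```text
clock: 9.87
ee_pos: [559.5, 146.3, 153.5]
ee_rot: [3.141, 0.057, -0.008]
force: [0.3, 0.1, -0.9]
gripper_width: -0.0
```

```bash
python3 -m jog '[{"dr":[0,0,0],"slide":[0,0,30],"claw":0},{"dr":[0,0,0],"slide":[-20,0,25],"claw":0},{"dr":[0,0,0],"slide":[-35,0,0],"claw":0},{"dr":[0,0,0],"slide":[-35,0,0],"claw":0},{"dr":[0,0,0],"slide":[-35,0,0],"claw":0}]'
```

```text
clock: 10.28
ee_pos: [435.9, 146.5, 211.1]
ee_rot: [-3.141, -0.057, -0.004]
force: [-0.6, -0.3, 0.6]
gripper_width: 0.005
```

```bash
python3 -m jog '[{"dr":[0,0,0],"slide":[-20,0,0],"claw":0},{"dr":[0,0,0],"slide":[0,0,0],"claw":0},{"dr":[0,0,0],"slide":[0,0,0],"claw":0}]'
python3 - <<'E'
from h import *
for n in('side','top'):
    p,d=vision.snapshot(n);cv2.imwrite(f'pics/{n}5.png',cv2.resize(p[80:300,150:450,::-1] if n=='top' else p[60:300,100:400,::-1],None,fx=2.4,fy=2.4))
    hsv=cv2.cvtColor(p,cv2.COLOR_RGB2HSV);H,S,V=[hsv[...,i].astype(int) for i in range(3)];C=cloud(n,d);Z=C[...,2]
    m=((H<6)|(H>174))&(S>200)&(V>100)&(Z>50)&(np.hypot(C[...,0]-562,C[...,1]-146)<40)
    print(n,'red',m.sum(),C[m].mean(0),np.median(Z[m]))
    m=(S<60)&(V>90)&(abs(Z-74)<7)&(abs(C[...,1]+30)<60)&(abs(C[...,0]-654)<60)
    k,l,st,ce=cv2.connectedComponentsWithStats(m.astype(np.uint8));i=1+np.argmax(st[1:,4]);m=l==i
    pts=np.array([ray(n,u,v,74)[:2] for v,u in zip(*np.nonzero(m))],np.float32);print(n,'pot',m.sum(),np.median(Z[m]),cv2.minEnclosingCircle(pts))
E
```

```text
clock: 10.53
ee_pos: [416.6, 146.7, 210.8]
ee_rot: [-3.141, -0.058, -0.004]
force: [1.1, 0.3, 0.8]
gripper_width: 0.0
side red 172 [560.50820682 149.80733759  74.97192418] 75.34171233010588
side pot 219 72.03714058150555 ((650.2672119140625, -23.94375991821289), 43.30458068847656)
top red 156 [563.6134938  145.53023485  76.92368804] 77.16561371887798
top pot 233 73.39550800964386 ((652.2738647460938, -27.897594451904297), 41.3743896484375)
```

View pics/side5.png

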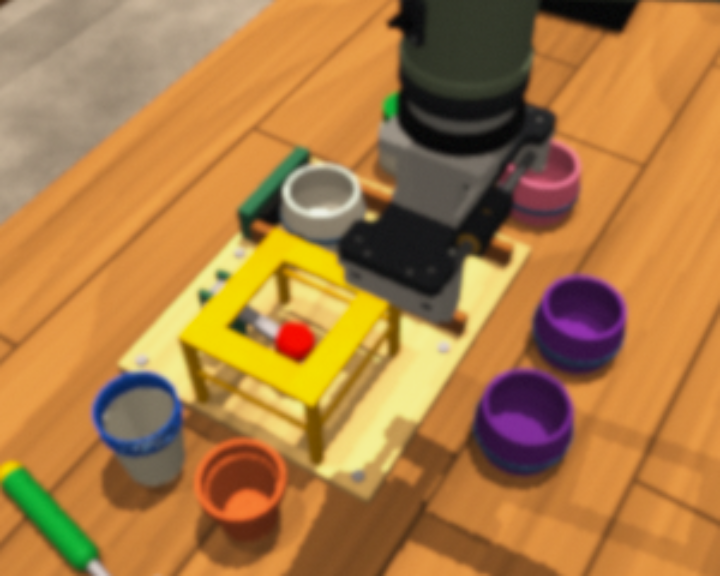

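View pics/top5.png

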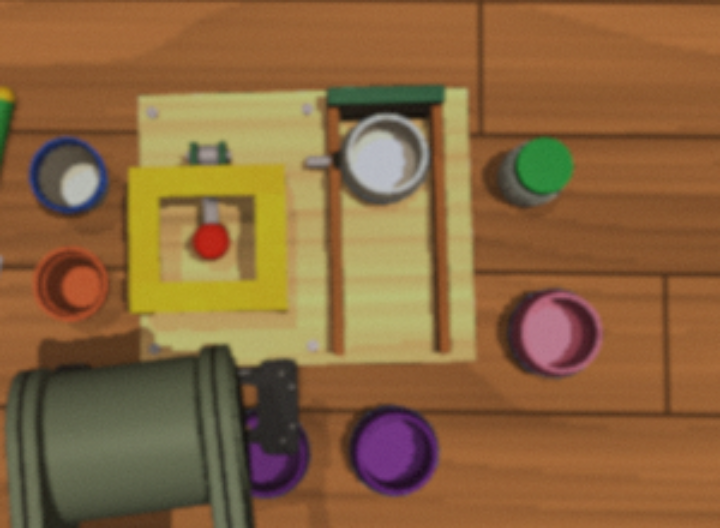

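The pictures show the pot at home against the stop (top crop 385,157). The lever is down with the pad at (211,241), its top mean dropping from 101 to 77 mm. The latch pin on the left rail has slid in, and the bystanders look unmoved. The robot is clear, so I hand in.

```bash
python3 -c "
from cell import arm
print(arm.job_done())"
```

```text
the job is handed in; nothing more can be done
None
```

I pushed the pot home, pressed the lever fully down and handed the job in at about 10.7 s, with the arm clear of everything.

- **Pot:** I pushed it at its belly with the jaws shut until the tool stalled at x ≈ 599 and the force rose to about 10 N. It stands upright at about (652, -28); I expected about (654, -30), which is within the camera calibration.
- **Lever:** I pressed it through the window until it stalled at z = 78.9 mm with about 18 N. It stayed down after I withdrew: the mean height over the pad fell from about 101 to 77 mm in the top view.
- **Guard and other things:** I saw no unexpected forces and saw nothing else move. I judged this from the pictures and force readings and did not measure each bystander again; the last pictures cut off or hide part of the trowel, the jar and one purple pot.
- **Disagreement:** The side camera put the pot's rim 2 to 4 mm off the top camera's position, both before and after the push. I relied on the top view and the contact forces.

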